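# Set the throwing gauge to the master jar

### The job

Set the two-armed throwing gauge to the jar on the banding wheel: push the upper arm round until the black ball at its down-turned end stands right over the jar's rim, and push the lower arm round until its ball end just touches the jar's belly, in either order. Only push the arms sideways with a fingertip; do not pinch or lift anything, and do not shift the jar, the gauge's base or the things standing around. Leave both arms standing still where you set them.

Things in the scene. Friction and masses are not known exactly. Their poses are not given: they have to be found in the camera images.
- gauge: throwing gauge: round dark cast-iron base 130 mm in diameter and 26 mm high (boss to 36 mm) with an upright steel post, 14 mm in diameter, rising from its middle to 285 mm above the table. 2.6 kg, stands loose on the table. Origin at the centre of the underside, z up along the post; its +y axis points roughly at the jar. Two straight arms swing about the post in level planes, and stay where they are left
- upper_arm (a joint): swing of the upper arm about the post, rad: 0 when it lies along the gauge's +y axis, growing counter-clockwise seen from above; starts at 0.75 to 1.3. Stiff swivel: about 0.6 N is needed 100 mm from the post, no spring. It can turn from -2.6 to 2.6
- upper_arm_rod (a point): point on the centre line of the upper arm's steel rod (8 mm in diameter, level, 237 mm above the table), 100 mm from the post's axis; its y axis runs outward along the rod, x across it, z up. The rod is bare from 30 to 171 mm from the axis; nearer in is a brass swivel of 14 mm radius
- upper_arm_tip (a point): centre of the black ball, 10 mm in diameter, at the upper arm's end: 175 mm from the post's axis, where the rod turns down, 20 mm below the rod (217 mm above the table, so that the ball passes 5 mm above the jar's rim)
- lower_arm (a joint): swing of the lower arm about the post, rad: 0 when it lies along the gauge's +y axis, growing counter-clockwise seen from above; starts at -1.3 to -0.75, so on the other side of the jar from the upper arm. As stiff as the upper arm, range -2.6 to 2.6
- lower_arm_rod (a point): point on the centre line of the lower arm's steel rod (8 mm in diameter, level, 127 mm above the table), 100 mm from the post's axis; its y axis runs outward along the rod, x across it, z up. The rod is bare from 30 to 145 mm from the axis
- lower_arm_tip (a point): centre of the black ball, 10 mm in diameter, at the straight lower arm's end: 150 mm from the post's axis, 127 mm above the table, level with the jar's belly
- wheel: banding wheel on which the jar stands: dark cast foot, fixed to the table, and a round aluminium plate 210 mm in diameter whose top is 62 mm above the table and turns freely. Origin on its axis at the table; 180 to 200 mm from the gauge's post
- jar_mouth (a point): centre of the mouth of the round-bellied terracotta jar, at rim height (207 mm above the table). The rim is 100 mm in outer diameter, its wall 7 mm thick, so the middle of the rim's wall is a circle of 46.5 mm radius about this point. Jar 145 mm high, 0.6 to 1.1 kg, stands loose on the wheel within a few mm of its middle
- jar_belly (a point): point on the jar's axis at the height of the belly, where it is widest: 127 mm above the table, outer radius there 78 mm (the lower ball touches when its centre is 83 mm from this point). Below it narrows to 46 mm radius at the foot
- tin_a: blue tin, 42 mm in diameter, 70 mm high, standing near the gauge; origin under its centre
- tin_b: another such tin, left of the wheel; origin under its centre
- sponge: yellow sponge, 75 x 50 x 32 mm, lying near the gauge; origin under its centre
- rib: flat wooden potter's rib, 84 mm wide, 6 mm thick, lying near the gauge; origin under its centre
- brush: brush lying on the table, 190 mm long; origin under its middle
- water_bowl: white bowl, 130 mm across, 60 mm high; origin under its centre
- block: wooden block 90 x 60 x 45 mm; origin under its centre

How it is judged (in metres and radians):
At the end, for the whole second after the job is handed in: The upper arm's ball stands over the rim (its centre within 7 mm of the middle of the rim's wall, seen from above), the lower arm's ball touches the belly or is within 5 mm of it, both arms are still, and the jar (within 10 mm) and the gauge's base (within 12 mm) stand upright where they were (horizontal distance between upper_arm_tip and jar_mouth between 0.0395 and 0.0535 m and horizontal distance between lower_arm_tip and jar_belly between 0.0795 and 0.088 m and velocity of joint upper_arm between -0.03 and 0.03 rad/s and velocity of joint lower_arm between -0.03 and 0.03 rad/s and distance of jar_mouth from where it was at the start of the episode below 0.01 m and distance of gauge from where it was at the start of the episode below 0.012 m and angle between jar_mouth's own z axis and vertical below 0.06 rad and angle between gauge's own z axis and vertical below 0.03 rad).
It fails at once if the jar is lifted or shifted by more than 10 mm (distance of jar_mouth from where it was at the start of the episode above 0.01 m).
It fails at once if the gauge is lifted, tipped or shifted by more than 12 mm (distance of gauge from where it was at the start of the episode above 0.012 m or angle between gauge's own z axis and vertical above 0.1 rad).
It fails at once if the upper arm is pinched between the fingers (contact force between the fingers and upper_arm above 0.5 N and x of the grasp point in the frame of upper_arm_rod between -0.006 and 0.006 m and z of the grasp point in the frame of upper_arm_rod between -0.05 and 0.018 m).
It fails at once if the lower arm is pinched between the fingers (contact force between the fingers and lower_arm above 0.5 N and x of the grasp point in the frame of lower_arm_rod between -0.006 and 0.006 m and z of the grasp point in the frame of lower_arm_rod between -0.05 and 0.018 m).
It fails at once if something standing around is moved by more than 20 mm (distance of any of tin_a, tin_b, sponge, rib, brush, water_bowl, block from where it was at the start of the episode above 0.02 m).
It also fails if it takes over 53 s, if anything falls off the work surface, if the arm or the gripper's body presses on something with over 40 N, if the wrist force passes 120 N, or if a joint passes its speed limit or range.

### The arm

A 6-joint arm with a two-finger parallel gripper is mounted at the origin on the work surface. World frame = base frame: x ahead of the robot, y to its left, z up, the work surface at z = 0. Lengths are in mm, angles in rad, forces in N, time in s.
With the tool pointing down it reaches from about 325 to 900 mm from the base axis. Payload 6.1 kg.
Tool frame: the origin (TCP) lies at the very end of the fingers, on their centre line; the grasp point (between the pads) lies 19 mm behind it; z points along the fingers, y is the line along which they close (so a half turn about z gives the same grasp; the last joint's range is limited). The gripper opens to 85 mm and grips with 20 to 120 N. Pads are 22 mm wide; open, the fingers measure 114 mm over their backs; the gripper's body (76 mm by 85 mm) begins 54 mm behind the grasp point. The pads swing forward as they close: fully open they stand 13 mm farther back than shut.
Start: joints at [1.169, 0.22, 1.526, -0, 1.395, -0.126], TCP at [170.197, 601.372, 231.3] pointing down, gripper open.
Joint ranges: [-2.98, 2.98], [-0.91, 2.08], [0.09, 2.57], [-1.24, 4.39], [0.2, 2.65], [-2.68, 2.68]. Speed limits (rad/s): [2.57, 2.57, 3.01, 3.14, 3.14, 3.14].

### API

Orientations are given as a 3x3 rotation matrix whose columns are the frame's x, y, z axes.
In Python, from bench import sense, grab_frame, calibration, close_job gives the robot as it stands. The module is installed in compiled form; this text tells all that it offers.
- The arm moves only by the tool play_rows, never from a script. Its argument "motion" is a list of rows, each a list of 7 numbers: the shift along the tool's x, y, z in mm, then the turn, a rotation vector about the tool's x, y, z in degrees, then the opening, from 0 (shut) to 1 (fully open). A call has 1 to 5 rows; each row shifts and turns the commanded pose from where the row before left it, along the tool's axes as they then stand; what a row does not reach is not made up. A row lasts 1/8 s, in which the tool goes at most 62.5 mm and 10.7 degrees, less where a joint would pass 70% of its speed; a pose out of reach is approached as far as the arm can. A call with a gripper value outside its range is refused whole. The fingers move at their own pace and stop on an object; "squeeze" is the grip in N (left out, the last holds). Time passes only in rows, so rows that do not move let the fingers close. It gives the time, the measured TCP pose, the force, the opening and the grip force at its end, in the units of the state.
- sense(): the state, without advancing time (a new reading comes with each control period).
- grab_frame(name): name is "scene" or "top"; returns (picture, depth): 400x640x3 uint8, red, green, blue; 400x640 float32, mm along the optical axis (not along the pixel's ray), 0 where there is no reading.
- calibration(name): a dict with "K" (3x3 intrinsics, pixels), "k1" (the pictures are not rectified: a ray, as slopes to the right and down, at radius r is drawn at 1 + k1 r^2 times it, then the intrinsics apply), "rvec" (rotation vector, rad) and "tvec" (3), from world to camera coordinates, as OpenCV has them. Camera axes: x right, y down, z forward; pixel columns grow to the right and rows downward; lengths in mm; the calibration is good to about 2 mm. A picture is of the moment at which its call begins. calibration takes no time and is no camera call.
- close_job(): hands the job in; it is judged then, once.
The state is a dict: "t": time; "joint_positions": joint angles; "qvel": joint speeds; "joint_torque": joint torques, N m; "tool_pos": TCP position; "eef_rot": TCP orientation; "contact_force": force on the tool from outside, world axes, zero at the start; "torque": the same for the moment, N m; "gripper_width": finger opening in mm; "finger_force": force on a finger pad.
Only numpy, scipy, OpenCV 4.12 (cv2) and the standard library are available. Lean on these libraries where they do the work, as an engineer would, in place of code of your own. Each camera call takes 0.05 s, during which the arm holds its last target. There are 200 camera calls.

## Working session

There is one attempt and no reset: what is moved stays moved. The work goes in short steps, Python scripts to look and compute and a tool call to move; the robot and the scene stay as the last step left them, time stands still between calls to the robot, and variables do not carry over. Pictures are saved under pics/ and viewed, at most 10 in all, crops included, and the job is handed in when it is done.

Besides the shell and the picture viewer there is one more tool, called after "Call:" by a JSON object that holds its "method" and its "body", one argument or row to a line. play_rows: Moves the arm, as the interface text tells. Its arguments: {"type":"object","properties":{"motion":{"type":"array","items":{"type":"array","items":{"type":"number"}}},"squeeze":{"type":"number"}},"required":["motion"]}

```bash
mkdir -p pics; cat > h.py <<'E'
import numpy as np, cv2
from bench import sense, grab_frame, calibration, close_job
def cloud(n):
    p,d=grab_frame(n); c=calibration(n); K=np.array(c["K"],float)
    R=cv2.Rodrigues(np.array(c["rvec"],float))[0]; t=np.array(c["tvec"],float).ravel()
    v,u=np.mgrid[:400,:640]
    uv=np.stack([u,v],-1).reshape(-1,1,2).astype(np.float64)
    r=cv2.undistortPoints(uv,K,np.array([c["k1"],0,0,0,0.])).reshape(400,640,2)
    X=np.dstack([r,np.ones((400,640))])*d[...,None]
    W=(X-t)@R; W[d==0]=np.nan
    return p,d,W
E
python3 - <<'E'
from h import *
s=sense();print(s["t"],s["tool_pos"],s["eef_rot"])
for n in("scene","top"):
    p,d,W=cloud(n); cv2.imwrite(f"pics/{n}0.png",p[...,::-1]); np.savez(f"{n}0.npz",p=p,W=W)
    c=calibration(n); R=cv2.Rodrigues(np.array(c["rvec"],float))[0]; print(n,-R.T@np.ravel(c["tvec"]),c["K"])
E
```

```text
0.0 [169.96816319 600.81122722 230.16170624] [[-9.62202701e-01  2.72333154e-01 -7.84525979e-04]
 [ 2.72334160e-01  9.62201020e-01 -1.81733516e-03]
 [ 2.59951081e-04 -1.96229802e-03 -9.99998041e-01]]
scene [1448.62906485  294.15551508  806.14763785] [[376.4922334    0.         317.34447328]
 [  0.         376.4922334  201.14904607]
 [  0.           0.           1.        ]]
top [ 403.14544638    5.2232011  1101.06429703] [[372.57218213   0.         316.89763423]
 [  0.         372.57218213 196.32741423]
 [  0.           0.           1.        ]]
```

View pics/scene0.png

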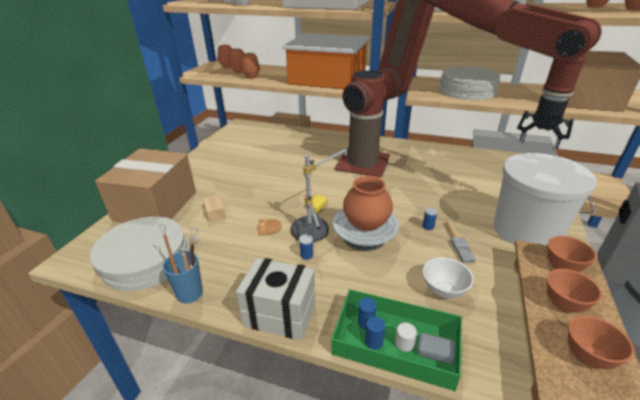

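View pics/top0.png

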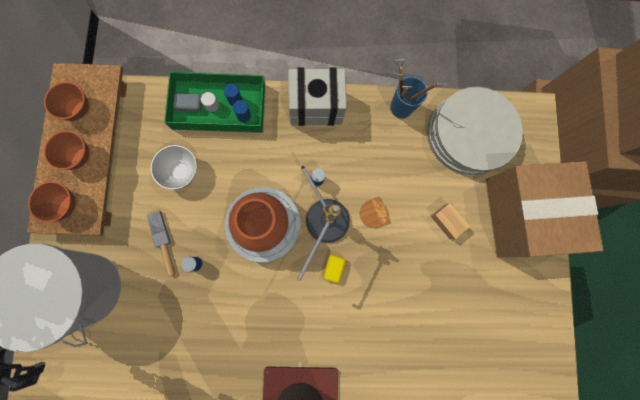

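The scene view shows the gauge post at about (308,190) and the jar at (368,205). In the top view the post is at about (330,213) and the jar mouth at (258,220). The upper arm ends at (301,278) on the robot side, and the lower arm ends at (304,168) on the far side.

```bash
python3 - <<'E'
from h import *
from scipy.optimize import least_squares
for n in("top","scene"):
    W=np.load(n+"0.npz")["W"].reshape(-1,3); p=np.load(n+"0.npz")["p"].reshape(-1,3).astype(int)
    xy=(W[:,0]>200)&(W[:,0]<700)&(W[:,1]>-250)&(W[:,1]<350)
    def sel(lo,hi,m=True): return W[xy&(W[:,2]>lo)&(W[:,2]<hi)&m]
    red=(p[:,0]-p[:,2]>40)
    def circ(P):
        f=lambda q:np.hypot(P[:,0]-q[0],P[:,1]-q[1])-q[2]
        return least_squares(f,[*np.median(P[:,:2],0),60],loss="soft_l1",f_scale=2).x
    for lo,hi in((202,212),(120,134),(124,130)):
        P=sel(lo,hi,red); P=P[P[:,1]>40]; print(n,lo,len(P),circ(P).round(1) if len(P)>9 else 0)
    P=sel(265,300); print("posttop",len(P),np.median(P,0).round(1),P.min(0).round(),P.max(0).round())
    P=sel(228,248); print("up",len(P)); 
    for lo,hi,nm in((228,248,"up"),(115,137,"low"),(205,228,"tip")):
        P=sel(lo,hi,~red); 
        if len(P)<5: continue
        P=P[np.argsort(P[:,0])]; print(nm,len(P)); print(P[::max(1,len(P)//25)].round().astype(int).tolist())
    P=sel(15,32,~red);P=P[np.abs(P[:,1]+60)<100];print("base",len(P),np.median(P,0))
E
```

```text
top 202 366 [492.  124.9  45.8]
top 120 4 0
top 124 0 0
posttop 37 [511.5 -62.5 284.3] [506. -69. 266.] [520. -56. 288.]
up 288
up 237
[[355, 10, 236], [359, 8, 240], [364, 8, 238], [370, 11, 239], [375, 6, 239], [380, 2, 240], [384, 0, 242], [391, 0, 238], [396, -7, 241], [402, -7, 239], [407, -11, 243], [412, -15, 239], [416, -20, 238], [423, -17, 241], [428, -17, 237], [432, -20, 237], [437, -26, 238], [444, -28, 243], [448, -33, 242], [453, -37, 238], [458, -40, 237], [465, -37, 241], [469, -44, 240], [476, -44, 239], [481, -48, 238], [486, -53, 241], [514, -73, 247]]
low 178
[[416, 139, 128], [420, 100, 133], [428, 83, 129], [444, 65, 131], [483, 49, 131], [520, 53, 128], [535, 61, 131], [541, -49, 128], [546, -41, 131], [551, -41, 131], [554, -41, 129], [560, -35, 126], [567, -27, 130], [572, -24, 130], [578, -22, 128], [583, -24, 129], [591, -18, 130], [596, -10, 130], [602, -8, 129], [607, -5, 129], [613, -7, 129], [618, -2, 128], [625, 6, 132], [631, 7, 130], [636, 9, 132], [642, 15, 129]]
base 1063 [504.93841907 -59.35623637  22.60322985]
scene 202 189 [498.3 122.8  45.8]
s
[... 1264 characters left out ...]
, 9, 220], [364, 12, 221], [364, 9, 225], [364, 12, 218], [366, 9, 218], [518, -53, 224], [518, -60, 209], [520, -66, 208], [521, -59, 207], [522, -69, 209], [522, -62, 207], [522, -52, 223], [522, -55, 219], [522, -52, 219], [522, -55, 226], [524, -61, 211], [524, -65, 207], [524, -64, 222], [525, -74, 217], [525, -57, 220], [525, -57, 227], [525, -67, 208], [526, -57, 224], [526, -70, 219], [527, -53, 225], [527, -60, 224], [527, -56, 218], [528, -63, 217], [528, -66, 224], [528, -63, 207], [529, -72, 227], [529, -68, 224], [529, -59, 222], [529, -59, 219], [530, -62, 222], [530, -71, 224], [533, -64, 224], [533, -64, 220], [536, -66, 221]]
base 585 [539.28401424 -51.50857276  23.0228021 ]
```

```bash
cat >> h.py <<'E'
J=np.array([494,123.5]); P=np.array([513,-62.5])
def go(x,y,z):
    s=sense(); R=np.array(s["eef_rot"]); return (R.T@(np.array([x,y,z])-s["tool_pos"])).round(1)
E
python3 - <<'E'
from h import *
A=np.vstack([np.load(n+"0.npz")["W"].reshape(-1,3) for n in("top","scene")]); A=A[np.isfinite(A).all(1)]
a=np.array([170,601.]);b=np.array([412,-45.])
for k in np.linspace(0,1,11):
    c=a+k*(b-a); z=A[np.hypot(*(A[:,:2]-c).T)<90][:,2]; print(c.round(),len(z),np.percentile(z,[50,98]).round() if len(z) else 0)
W=np.load("top0.npz")["W"]; print(W[300,40],W[375,18],W[330,75])
print(go(170,601,330),go(412,-45,330))
E
```

```text
[170. 601.] 10737 [304. 612.]
[194. 536.] 12215 [227. 615.]
[218. 472.] 8910 [ 70. 622.]
[243. 407.] 5358 [  0. 623.]
[267. 343.] 4216 [-0.  4.]
[291. 278.] 4205 [-0. 61.]
[315. 213.] 3934 [-0.  4.]
[339. 149.] 3394 [ -0. 140.]
[364.  84.] 3483 [  1. 238.]
[388.  20.] 3824 [  0. 240.]
[412. -45.] 3969 [  1. 243.]
[292.02511547 593.71045324 224.60594055] [165.83563208 542.31415333 336.46187407] [213.86276344 552.74512683 145.52952759]
[  0.   -0.1 -99.7] [-408.7 -555.7  -98.8]
```

Call:
{"method": "play_rows", "body": {
  "motion": [
    [0,0,-50,0,0,0,0],
    [0,0,-50,0,0,0,0],
    [-34,-46,0,0,0,0,0],
    [-34,-46,0,0,0,0,0],
    [-34,-46,0,0,0,0,0]
  ]
}}

```text
t: 0.72
tool_pos: [231.0, 439.1, 330.8]
eef_rot: [[-0.962, 0.272, -0.0], [0.272, 0.962, -0.001], [-0.0, -0.001, -1.0]]
contact_force: [1.1, 0.2, 0.5]
gripper_width: -0.2
finger_force: 0.0
```

Call:
{"method": "play_rows", "body": {
  "motion": [
    [-34,-46,0,0,0,0,0],
    [-34,-46,0,0,0,0,0],
    [-34,-46,0,0,0,0,0],
    [-34,-46,0,0,0,0,0],
    [-34,-46,0,0,0,0,0]
  ]
}}

```text
t: 1.35
tool_pos: [331.8, 171.5, 331.1]
eef_rot: [[-0.962, 0.272, 0.0], [0.272, 0.962, 0.0], [-0.0, 0.0, -1.0]]
contact_force: [1.6, 0.3, -0.9]
gripper_width: 0.2
finger_force: 0.0
```

Call:
{"method": "play_rows", "body": {
  "motion": [
    [-34,-46,0,0,0,0,0],
    [-34,-46,0,0,0,0,0],
    [-34,-46,0,0,0,0,0],
    [-34,-46,0,0,0,0,0],
    [0,0,0,0,0,-6,0]
  ]
}}

```text
t: 1.98
tool_pos: [412.7, -44.4, 330.5]
eef_rot: [[-0.985, 0.174, -0.002], [0.174, 0.985, -0.0], [0.002, -0.001, -1.0]]
contact_force: [0.3, 1.1, -0.1]
gripper_width: -0.0
finger_force: 0.0
```

Call:
{"method": "play_rows", "body": {
  "motion": [
    [0,0,0,0,0,-10,0],
    [0,0,0,0,0,-10,0],
    [0,0,0,0,0,-10,0],
    [0,0,0,0,0,0,0],
    [0,0,0,0,0,0,0]
  ]
}}

```text
t: 2.6
tool_pos: [412.3, -40.8, 331.1]
eef_rot: [[-0.94, -0.342, -0.0], [-0.342, 0.94, 0.0], [0.0, 0.0, -1.0]]
contact_force: [-0.3, -0.2, -0.0]
gripper_width: 0.1
finger_force: 0.0
```

Call:
{"method": "play_rows", "body": {
  "motion": [
    [10,-10,0,0,0,0,0],
    [0,0,50,0,0,0,0],
    [0,0,50,0,0,0,0],
    [0,0,8,0,0,0,0],
    [0,0,0,0,0,0,0]
  ]
}}

```text
t: 3.22
tool_pos: [406.7, -54.2, 224.2]
eef_rot: [[-0.939, -0.344, 0.0], [-0.344, 0.939, -0.0], [-0.0, -0.0, -1.0]]
contact_force: [0.6, 0.3, 1.8]
gripper_width: 0.1
finger_force: 0.0
```

```bash
python3 - <<'E'
from h import *
s=sense();print(s["tool_pos"])
p,d,W=cloud("top"); cv2.imwrite("pics/t1.png",cv2.resize(p[120:320,200:400,::-1],None,fx=3,fy=3))
# finger path: center at r along arm, offset 18 behind
R=np.array(s["eef_rot"]); q=np.array(s["tool_pos"])[:2]
for f in (1.115,.9,.7,.55,.45,.40,.352):
    u=np.array([-np.sin(f),np.cos(f)]); t=np.array([np.cos(f),np.sin(f)])
    a=f-.352; off=4+11*np.cos(a)+14*np.sin(a)
    c=P+105*u-off*t; dl=R.T@np.array([*(c-q),0]); print(f,c.round(1),dl.round(1)); q=c
E
```

```text
[406.70967907 -54.20363787 224.21867957]
1.115 [409.2 -35.7] [-8.7 16.5 -0. ]
0.9 [417.9 -13.4] [-15.8  17.9  -0. ]
0.7 [430.7   5.5] [-18.6  13.3  -0. ]
0.55 [443.2  17.8] [-15.9   7.3   0. ]
0.45 [452.6  24.9] [-11.3   3.4   0. ]
0.4 [457.7  28.1] [-5.8  1.2  0. ]
0.352 [462.7  30.9] [-5.7  0.9  0. ]
```

View pics/t1.png

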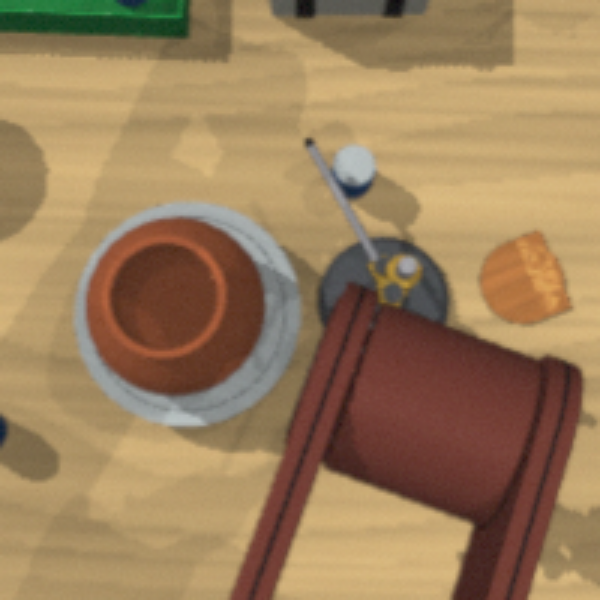

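The top crop shows the robot's link hiding the finger and the upper arm. The lower arm tip (310,142), the post (403,265) and the jar mouth (167,298) are still visible. Next I push in small steps, stopping short of the target.

Call:
{"method": "play_rows", "body": {
  "motion": [
    [-4,8,0,0,0,0,0],
    [-5,8,0,0,0,0,0],
    [-5,6,0,0,0,0,0],
    [-5,6,0,0,0,0,0],
    [-6,6,0,0,0,0,0]
  ]
}}

```text
t: 3.9
tool_pos: [418.5, -12.6, 223.3]
eef_rot: [[-0.938, -0.346, 0.0], [-0.346, 0.938, -0.0], [0.0, -0.0, -1.0]]
contact_force: [-0.1, -0.7, -0.4]
gripper_width: 0.1
finger_force: 0.3
```

Call:
{"method": "play_rows", "body": {
  "motion": [
    [-6,5,0,0,0,0,0],
    [-6,4,0,0,0,0,0],
    [-6,4,0,0,0,0,0],
    [-5,3,0,0,0,0,0],
    [-5,2,0,0,0,0,0]
  ]
}}

```text
t: 4.53
tool_pos: [438.5, 13.6, 223.3]
eef_rot: [[-0.938, -0.345, -0.0], [-0.345, 0.938, -0.0], [0.0, 0.0, -1.0]]
contact_force: [-0.9, 0.0, -0.3]
gripper_width: -0.2
finger_force: 0.3
```

```bash
cat >> h.py <<'E'
def rod(z0,z1,side,rmin,rmax,cams=("scene","top")):
    # arm angle from cloud points of the bare rod; side +1 = robot side (phi>0)
    for n in cams:
        p,d,W=cloud(n); Q=W.reshape(-1,3); c=p.reshape(-1,3).astype(int)
        rel=Q[:,:2]-P; r=np.hypot(*rel.T); phi=np.arctan2(-rel[:,0],rel[:,1])
        sat=c.max(1)-c.min(1)
        m=(Q[:,2]>z0)&(Q[:,2]<z1)&(r>rmin)&(r<rmax)&(side*phi>.1)&(side*phi<1.5)&(sat<40)
        if m.sum()<4: print(n,"few",m.sum()); continue
        print(n,m.sum(),"phi med %.3f"%np.median(phi[m]),"sd %.3f"%phi[m].std(),[(int(a),round(b,3)) for a,b in sorted(zip(r[m],phi[m]))[::max(1,m.sum()//10)]])
    return p
E
python3 - <<'E'
from h import *
s=sense();print(s["tool_pos"],s["contact_force"])
rod(231,246,1,45,185)
p,_=grab_frame("scene"); cv2.imwrite("pics/s2.png",cv2.resize(p[120:270,260:460,::-1],None,fx=4,fy=4))
E
```

```text
[438.52600983  13.64623721 223.25153648] [-0.89702737  0.03497008 -0.26908938]
scene 125 phi med 0.593 sd 0.059 [(45, np.float64(0.512)), (58, np.float64(0.566)), (76, np.float64(0.647)), (89, np.float64(0.541)), (94, np.float64(0.613)), (101, np.float64(0.69)), (110, np.float64(0.598)), (119, np.float64(0.583)), (135, np.float64(0.563)), (153, np.float64(0.589)), (165, np.float64(0.585))]
top few 0
```

View pics/s2.png

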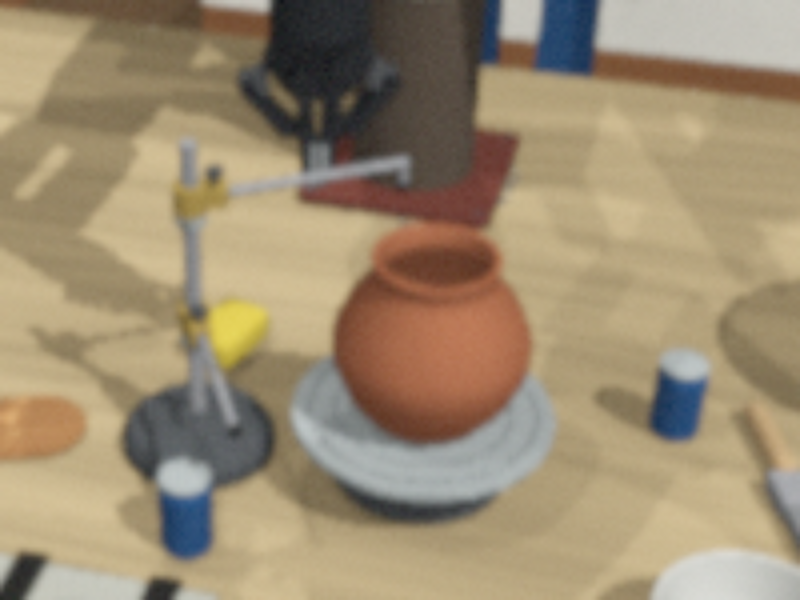

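The scene crop shows the shut fingertips against the upper rod at about (320,165). The ball end at (405,180) has not yet reached the rim, whose near side is at about (375,240). The arm's angle is about 0.585 rad, and the target is about 0.352.

Call:
{"method": "play_rows", "body": {
  "motion": [
    [-6,2,0,0,0,0,0],
    [-6,2,0,0,0,0,0],
    [-5,1,0,0,0,0,0],
    [-4,1,0,0,0,0,0],
    [-4,1,0,0,0,0,0]
  ]
}}

```text
t: 5.3
tool_pos: [459.6, 28.8, 223.3]
eef_rot: [[-0.938, -0.345, -0.0], [-0.345, 0.938, 0.0], [0.0, 0.0, -1.0]]
contact_force: [-0.3, -1.4, -0.4]
gripper_width: 0.1
finger_force: 0.3
```

```bash
cat >> h.py <<'E'
def tip(z0,z1,rmin,rmax,side,n="scene"):
    p,d,W=cloud(n); Q=W.reshape(-1,3); c=p.reshape(-1,3).astype(int)
    rel=Q[:,:2]-P; r=np.hypot(*rel.T); phi=np.arctan2(-rel[:,0],rel[:,1])
    m=(Q[:,2]>z0)&(Q[:,2]<z1)&(r>rmin)&(r<rmax)&(abs(phi)<1.2)&(side*phi>0)&(c.max(1)-c.min(1)<40)
    print("tip",n,m.sum(),np.median(Q[m],0).round(1),"to jar %.1f"%np.hypot(*(np.median(Q[m,:2],0)-J)))
E
python3 - <<'E'
from h import *
s=sense();print(s["tool_pos"])
rod(231,246,1,45,185)
tip(212,228,160,190,1)
p,d=grab_frame("scene"); cv2.imwrite("pics/s3.png",cv2.resize(p[120:240,290:450,::-1],None,fx=5,fy=5))
E
```

```text
[459.57893116  28.77114019 223.27525523]
scene 133 phi med 0.359 sd 0.049 [(47, np.float64(0.277)), (65, np.float64(0.313)), (77, np.float64(0.342)), (89, np.float64(0.354)), (96, np.float64(0.429)), (108, np.float64(0.332)), (116, np.float64(0.477)), (129, np.float64(0.383)), (144, np.float64(0.354)), (157, np.float64(0.373)), (172, np.float64(0.363))]
top few 0
tip scene 12 [451.8  96.8 221.2] to jar 50.0
```

View pics/s3.png

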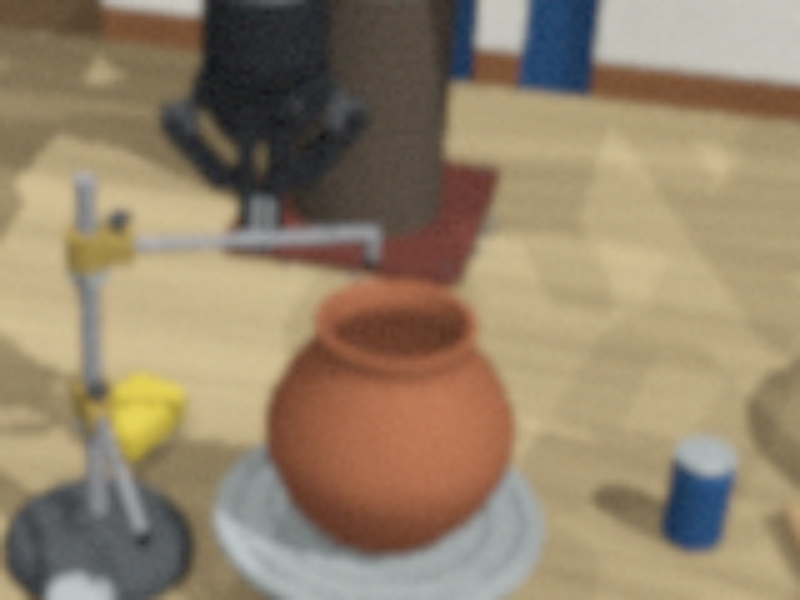

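The ball is at crop (374,262). Allowing for its height, it is still about 5 mm outside the back of the rim at about (385,285). I'll work this out by intersecting rays with the known heights.

```bash
cat >> h.py <<'E'
def hit(n,u,v,z):
    c=calibration(n);K=np.array(c["K"],float);R=cv2.Rodrigues(np.array(c["rvec"],float))[0];t=np.ravel(c["tvec"])
    r=cv2.undistortPoints(np.array([[[u,v]]],float),K,np.array([c["k1"],0,0,0,0.])).ravel()
    o=-R.T@t; w=R.T@np.array([*r,1]); return (o+w*(z-o[2])/w[2])[:2]
def ell(n,x0,x1,y0,y1,z):
    # rim fit in the image: outer terracotta silhouette at rim height
    p,d,W=cloud(n); Q=W.reshape(-1,3); return Q
E
python3 - <<'E'
from h import *
p=cv2.imread("pics/s3.png"); g=p.max(2).astype(float)
sub=g[250:275,358:390]; w=np.clip(95-sub,0,None); yy,xx=np.mgrid[250:275,358:390]
print(sub.min(), (w*xx).sum()/w.sum(),(w*yy).sum()/w.sum())
f=lambda x,y,z:hit("scene",290+(x+.5)/5-.5,120+(y+.5)/5-.5,z)
print("ball",f(374,262,217))
# outer rim pixels: left, right, back (silhouette)
print("rim L",f(317,322,205),"R",f(476,322,205),"back",f(396,280,207),"front bottom",f(396,362,207))
# red mask row extents
hsv=cv2.cvtColor(p,cv2.COLOR_BGR2HSV)
red=(p[...,2].astype(int)-p[...,0]>45)&(p[...,2]<215)
for x in (340,360,380,396,410,430,450):
    ys=np.where(red[265:330,x])[0]; print(x,ys[:1]+265, end=" ")
    if len(ys): print(f(x,ys[0]+265,207))
E
```

```text
79.0 369.3182275931521 264.4743202416918
ball [447.824613    97.19090247]
rim L [507.23058492  76.47918923] R [479.69088584 167.25755713] back [448.56789468 111.75998188] front bottom [539.54248039 131.58419262]
340 [265] [440.60858002  74.32995256]
360 [271] [444.24804642  88.00141791]
380 [268] [437.04919591  99.08721725]
396 [265] [430.53944051 107.82949582]
410 [265] [428.02820203 116.18910809]
430 [265] [424.44500107 128.12051091]
450 [265] [420.86689923 140.03887797]
```

Call:
{"method": "play_rows", "body": {
  "motion": [
    [-1.5,0,0,0,0,0,0],
    [-1.5,0,0,0,0,0,0],
    [0,0,0,0,0,0,0],
    [10,0,0,0,0,0,0],
    [50,0,-20,0,0,0,0]
  ]
}}

```text
t: 6.12
tool_pos: [404.6, 9.0, 241.5]
eef_rot: [[-0.938, -0.347, -0.005], [-0.347, 0.938, 0.001], [0.004, 0.002, -1.0]]
contact_force: [-0.5, -1.4, 1.8]
gripper_width: -0.2
finger_force: 0.0
```

Call:
{"method": "play_rows", "body": {
  "motion": [
    [40,0,-40,0,0,0,0],
    [10,-40,-40,0,0,0,0],
    [0,-60,0,0,0,0,0],
    [0,-60,0,0,0,0,0],
    [0,-60,0,0,0,0,0]
  ]
}}

```text
t: 6.75
tool_pos: [434.8, -216.8, 323.8]
eef_rot: [[-0.939, -0.345, 0.001], [-0.345, 0.939, -0.001], [-0.001, -0.001, -1.0]]
contact_force: [0.5, 0.1, 0.1]
gripper_width: 0.4
finger_force: 0.0
```

```bash
python3 - <<'E'
from h import *
s=sense();print(s["t"],s["tool_pos"])
rod(231,246,1,45,172)
p,_=grab_frame("top"); cv2.imwrite("pics/t4.png",cv2.resize(p[150:270,220:380,::-1],None,fx=5,fy=5)); np.save("t4.npy",p)
q,_=grab_frame("scene"); np.save("s4.npy",q)
E
```

```text
6.75 [ 434.77153382 -216.81472456  323.82665671]
scene 104 phi med 0.319 sd 0.029 [(47, np.float64(0.3)), (59, np.float64(0.259)), (74, np.float64(0.351)), (86, np.float64(0.343)), (98, np.float64(0.297)), (108, np.float64(0.322)), (117, np.float64(0.358)), (129, np.float64(0.335)), (141, np.float64(0.315)), (156, np.float64(0.335)), (168, np.float64(0.324))]
top 189 phi med 0.374 sd 0.026 [(45, np.float64(0.372)), (57, np.float64(0.337)), (68, np.float64(0.421)), (81, np.float64(0.331)), (93, np.float64(0.344)), (106, np.float64(0.35)), (117, np.float64(0.4)), (130, np.float64(0.4)), (142, np.float64(0.35)), (154, np.float64(0.388)), (167, np.float64(0.359))]
```

View pics/t4.png

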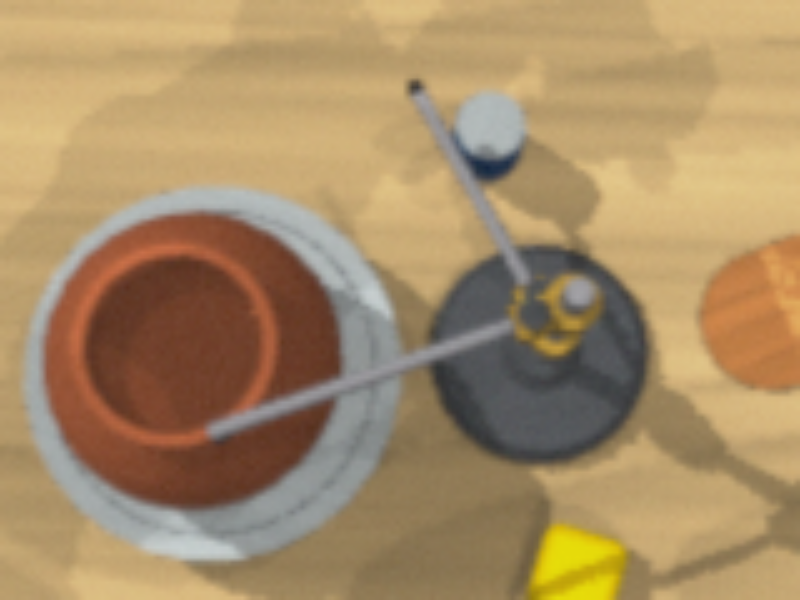

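The top crop shows the upper arm's end at (213,432), right on the rim circle (about x 70–277, y 242–447). The lower arm is untouched, with its ball at (415,88).

```bash
python3 - <<'E'
from h import *
f=lambda x,y,z:hit("top",220+(x+.5)/5-.5,150+(y+.5)/5-.5,z)
L,R,T,B=[f(*a,206) for a in((70,345),(277,345),(172,242),(172,447))]
print(L,R,T,B); Jt=np.array([(T[0]+B[0])/2,(L[1]+R[1])/2]); print("jar",Jt,"diam",L[1]-R[1],T[0]-B[0])
e=f(212,432,237); po=f(579,293,285)
for m in((440,348),(330,387),(480,332)):
    a=f(*m,237); v=a-po; print("rodphi",np.arctan2(-v[0],v[1]))
v=e-po; print("end",e,"post",po,"r",np.hypot(*v),"phi",np.arctan2(-v[0],v[1]),"dist",np.hypot(*(e-Jt)))
D=Jt-po; print("D",np.hypot(*D),np.arctan2(-D[0],D[1]))
# scene
q=np.load("s4.npy"); g=q[150:195,350:385].max(2).astype(float); 
cv2.imwrite("pics/s4.png",cv2.resize(q[130:210,320:420,::-1],None,fx=8,fy=8))
lt=f(415,88,127); v=lt-po; print("low tip",lt,np.hypot(*v),np.arctan2(-v[0],v[1]))
c=(150**2+D@D-84.5**2)/(300*np.hypot(*D)); print("low target phi",np.arctan2(-D[0],D[1])-np.arccos(c))
E
```

```text
[490.72297402 173.82755745] [493.63435517  74.97100811] [542.14742304 127.79730852] [443.50814624 122.66828094]
jar [492.82778464 124.39928278] diam 98.85654934406887 98.63927679835109
rodphi 0.3394829284258095
rodphi 0.3538918335366914
rodphi 0.30692677656969447
end [449.4799932  100.63895622] post [512.61371859 -63.40907648] r 175.77720078061338 phi 0.3673773496863887 dist 49.43262223316159
D 188.84772434620837 0.10496453089288034
low tip [642.01183762  13.35839791] 150.45636687466077 -1.035343182349571
low target phi -0.3446702270438387
```

View pics/s4.png

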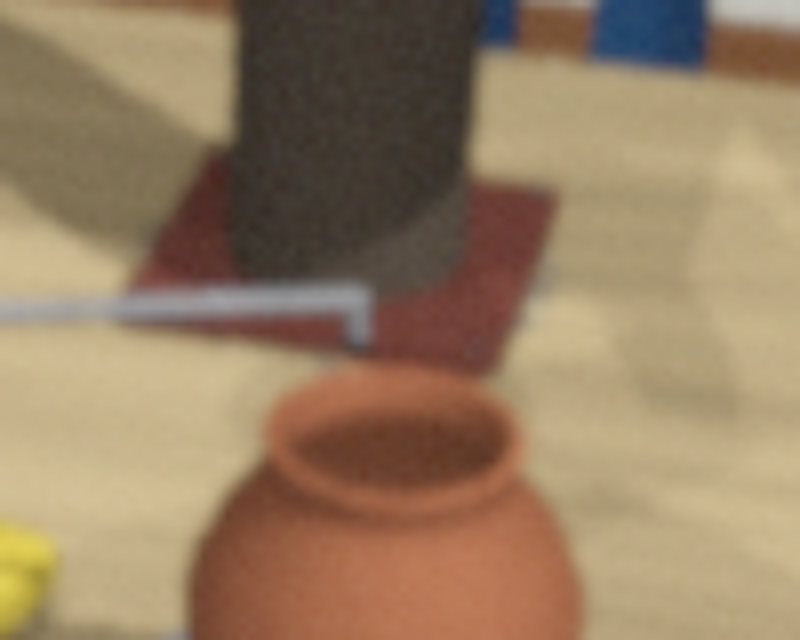

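```bash
cat >> h.py <<'E'
from scipy.ndimage import map_coordinates
def proj(n,X):
    c=calibration(n); return cv2.projectPoints(np.asarray(X,float).reshape(-1,1,3),np.array(c["rvec"],float),np.array(c["tvec"],float),np.array(c["K"],float),np.array([c["k1"],0,0,0,0.]))[0].reshape(-1,2)
def samp(I,uv): return map_coordinates(I,[uv[:,1],uv[:,0]],order=1)
def ring(n,p,c0):
    I=p[...,0].astype(float); th=np.linspace(0,2*np.pi,120)
    def at(c,r): return samp(I,proj(n,np.c_[c[0]+r*np.cos(th),c[1]+r*np.sin(th),0*th+206.5])).mean()
    g=[(at((c0[0]+a,c0[1]+b),46.5)-.5*at((c0[0]+a,c0[1]+b),38)-.5*at((c0[0]+a,c0[1]+b),55),c0[0]+a,c0[1]+b) for a in np.arange(-7,7.1,.5) for b in np.arange(-7,7.1,.5)]
    g.sort(reverse=True); return np.mean(g[:5],0).round(2)
def arm(n,p,Pn,z,r0,r1,ph):
    q=p.astype(int); S=(q.max(2)-q.min(2)).astype(float); r=np.linspace(r0,r1,40)
    v=[samp(S,proj(n,np.c_[Pn[0]-r*np.sin(f),Pn[1]+r*np.cos(f),0*r+z])).mean() for f in ph]
    v=np.array(v); w=np.clip(v.min()+.4*(np.median(v)-v.min())-v,0,None); return (w*ph).sum()/w.sum(), v.min(), np.median(v)
E
python3 - <<'E'
from h import *
for n,f in(("top","t4.npy"),("scene","s4.npy")):
    p=np.load(f); j=ring(n,p,(493,123)); print(n,"jar",j)
    for Pn in (np.array([512.6,-63.]),np.array([515,-63.])):
      for r0,r1 in ((120,170),(100,172),(140,172)):
        a=arm(n,p,Pn,237,r0,r1,np.arange(.2,.5,.004)); t=Pn+175*np.array([-np.sin(a[0]),np.cos(a[0])]); print(np.round(a,3),t.round(1),"dist %.1f"%np.hypot(*(t-j[1:])))
E
```

```text
top jar [ 57.56 493.   125.  ]
[ 0.367  3.531 57.898] [449.8 100.3] dist 49.8
[ 0.368  3.51  43.616] [449.7 100.3] dist 49.8
[ 0.368  3.783 62.969] [449.6 100.3] dist 49.9
[ 0.382  3.459 58.685] [449.7  99.4] dist 50.3
[ 0.383  3.528 44.113] [449.7  99.3] dist 50.4
[ 0.382  3.725 62.931] [449.8  99.4] dist 50.3Traceback (most recent call last):
  File "<stdin>", line 3, in <module>
  File "h.py", line 44, in ring
    g=[(at((c0[0]+a,c0[1]+b),46.5)-.5*at((c0[0]+a,c0[1]+b),38)-.5*at((c0[0]+a,c0[1]+b),55),c0[0]+a,c0[1]+b) for a in np.arange(-7,7.1,.5) for b in np.arange(-7,7.1,.5)]
        ~~^^^^^^^^^^^^^^^^^^^^^^^^
  File "h.py", line 43, in at
    def at(c,r): return samp(I,proj(n,np.c_[c[0]+r*np.cos(th),c[1]+r*np.sin(th),0*th+206.5])).mean()
                               ~~~~^^^^^^^^^^^^^^^^^^^^^^^^^^^^^^^^^^^^^^^^^^^^^^^^^^^^^^^^^
  File "h.py", line 39, in proj
    c=calibration(n); return cv2.projectPoints(np.asarray(X,float).reshape(-1,1,3),np.array(c["rvec"],float),np.array(c["tvec"],float),np.array(c["K"],float),np.array([c["k1"],0,0,0,0.]))[0].reshape(-1,2)
ValueError: time passes only in moves, steps and waits
```

Call:
{"method": "play_rows", "body": {
  "motion": [
    [0,60,0,0,0,0,0],
    [0,60,0,0,0,0,0],
    [0,60,0,0,0,0,0],
    [0,40,30,0,0,0,0],
    [0,0,30,0,0,0,0]
  ]
}}

```text
t: 7.58
tool_pos: [357.8, -5.2, 263.4]
eef_rot: [[-0.936, -0.351, 0.004], [-0.351, 0.937, -0.0], [-0.003, -0.001, -1.0]]
contact_force: [-0.3, 0.4, -0.7]
gripper_width: -0.2
finger_force: 0.0
```

Call:
{"method": "play_rows", "body": {
  "motion": [
    [-40,0,40,0,0,0,0],
    [-40,0,0,0,0,0,0],
    [-15,0,0,0,0,0,0],
    [0,0,0,0,0,0,0],
    [0,0,0,0,0,0,0]
  ]
}}

```text
t: 8.2
tool_pos: [447.1, 24.9, 223.6]
eef_rot: [[-0.938, -0.346, 0.0], [-0.346, 0.938, -0.0], [-0.0, -0.0, -1.0]]
contact_force: [0.1, -0.1, -0.3]
gripper_width: 0.0
finger_force: 0.0
```

```bash
sed -i '2a import functools' h.py; sed -i 's/^def cloud/calibration=functools.lru_cache(None)(calibration)\ndef cloud/' h.py; python3 - <<'E'
from h import *
print(sense()["tool_pos"],go(464.5,30.6,223.3))
E
```

```text
[447.13726974  24.85461735 223.56691041] [-18.3  -0.6   0.3]
```

Call:
{"method": "play_rows", "body": {
  "motion": [
    [-10,-0.5,0,0,0,0,0],
    [-4,0,0,0,0,0,0],
    [-2,0,0,0,0,0,0],
    [-2.5,0,0,0,0,0,0],
    [0,0,0,0,0,0,0]
  ]
}}

```text
t: 8.82
tool_pos: [465.7, 30.4, 223.2]
eef_rot: [[-0.939, -0.345, -0.0], [-0.345, 0.939, 0.0], [0.0, 0.0, -1.0]]
contact_force: [-0.9, -0.1, -0.1]
gripper_width: 0.2
finger_force: 0.0
```

Call:
{"method": "play_rows", "body": {
  "motion": [
    [0,0,0,0,0,0,0],
    [12,0,0,0,0,0,0],
    [50,0,-20,0,0,0,0],
    [40,0,-40,0,0,0,0],
    [0,-40,-40,0,0,0,0]
  ]
}}

```text
t: 9.45
tool_pos: [380.6, -41.6, 324.7]
eef_rot: [[-0.938, -0.347, 0.002], [-0.347, 0.938, -0.0], [-0.002, -0.001, -1.0]]
contact_force: [1.2, -1.1, -0.2]
gripper_width: -0.1
finger_force: 0.0
```

Call:
{"method": "play_rows", "body": {
  "motion": [
    [0,-60,0,0,0,0,0],
    [0,-60,0,0,0,0,0],
    [0,-60,0,0,0,0,0],
    [0,0,0,0,0,0,0]
  ]
}}

```text
t: 9.95
tool_pos: [445.3, -214.4, 321.9]
eef_rot: [[-0.94, -0.341, -0.003], [-0.341, 0.94, 0.001], [0.002, 0.002, -1.0]]
contact_force: [0.7, 0.2, -0.7]
gripper_width: -0.1
finger_force: 0.0
```

```bash
cat >> h.py <<'E'
def up():
    for n in("top","scene"):
        p,_=grab_frame(n); j=ring(n,p,(493,123)); Pn=np.array([512.6,-63.]) 
        a=arm(n,p,Pn,237,120,172,np.arange(.2,.5,.004)); t=Pn+175*np.array([-np.sin(a[0]),np.cos(a[0])]); print(n,j,np.round(a,3),t.round(1),"dist %.1f"%np.hypot(*(t-j[1:])))
E
python3 - <<'E'
from h import *
print(sense()["t"],sense()["tool_pos"]); up()
p=np.load("s4.npy"); j=ring("scene",p,(493,123)); print(j, arm("scene",p,(512.6,-63),237,120,172,np.arange(.2,.5,.004)))
E
```

```text
9.95 [ 445.25498372 -214.43710767  321.87035648]
top [ 53.04 493.2  125.1 ] [ 0.333  3.54  59.091] [455.5 102.4] dist 44.0
scene [ 15.63 494.4  122.8 ] [ 0.343  2.417 12.803] [453.7 101.8] dist 45.8
[ 16.38 494.1  122.7 ] (np.float64(0.38985510158631936), np.float64(2.126011746984902), np.float64(10.334050120365248))
```

The upper ball is set: its centre is about 44–46 mm from the jar's axis by both cameras. Next is the lower arm.

Call:
{"method": "play_rows", "body": {
  "motion": [
    [0,0,0,0,0,9,0],
    [0,0,0,0,0,9,0],
    [0,0,0,0,0,9,0],
    [0,0,0,0,0,9,0],
    [-25,42,0,0,0,0,0]
  ]
}}

```text
t: 10.68
tool_pos: [480.2, -177.5, 324.3]
eef_rot: [[-0.961, 0.276, 0.001], [0.276, 0.961, -0.002], [-0.001, -0.001, -1.0]]
contact_force: [0.4, -1.2, 0.3]
gripper_width: 0.3
finger_force: 0.0
```

Call:
{"method": "play_rows", "body": {
  "motion": [
    [-25,42,0,0,0,0,0],
    [-25,42,0,0,0,0,0],
    [-25,42,0,0,0,0,0],
    [-25,42,0,0,0,0,0],
    [0,0,0,0,0,0,0]
  ]
}}

```text
t: 11.3
tool_pos: [623.8, -39.0, 323.3]
eef_rot: [[-0.964, 0.267, -0.0], [0.267, 0.964, 0.001], [0.0, 0.001, -1.0]]
contact_force: [-0.2, -1.0, 1.1]
gripper_width: 0.2
finger_force: 0.0
```

```bash
python3 - <<'E'
from h import *
print(sense()["tool_pos"],sense()["eef_rot"],go(622,-45,116))
E
```

```text
[623.78303267 -38.96665228 323.27286644] [[-9.63745134e-01  2.66824486e-01 -1.04278665e-04]
 [ 2.66824226e-01  9.63744614e-01  1.07353708e-03]
 [ 3.86943981e-04  1.00679206e-03 -9.99999418e-01]] [  0.   -6.5 207.3]
```

Call:
{"method": "play_rows", "body": {
  "motion": [
    [0,-6,50,0,0,0,0],
    [0,0,60,0,0,0,0],
    [0,0,60,0,0,0,0],
    [0,0,37,0,0,0,0],
    [0,0,0,0,0,0,0]
  ]
}}

```text
t: 11.92
tool_pos: [618.0, -48.1, 113.3]
eef_rot: [[-0.962, 0.272, -0.007], [0.272, 0.962, 0.001], [0.007, -0.001, -1.0]]
contact_force: [-0.3, -0.2, 0.2]
gripper_width: 0.1
finger_force: 0.0
```

```bash
python3 - <<'E'
from h import *
s=sense();print(s["tool_pos"]); P=np.array([512.6,-63.])
R=np.array(s["eef_rot"]); q=np.array(s["tool_pos"])[:2]
for f in (-1.04,-.85,-.7,-.55,-.45,-.4,-.345):
    u=np.array([-np.sin(f),np.cos(f)]); t=-np.array([np.cos(f),np.sin(f)])
    a=abs(f+.345); off=4+11*np.cos(a)+14*np.sin(a)
    c=P+105*u-off*t; dl=R.T@np.array([*(c-q),0]); print(f,c.round(1),dl.round(1)); q=c
E
```

```text
[617.98138713 -48.07556645 113.31840547]
-1.04 [614.  -28.3] [ 9.2 17.9  0.1]
-0.85 [604.9  -9. ] [13.9 16.1  0.1]
-0.7 [594.9   5. ] [13.5 10.7  0.1]
-0.55 [582.5  17.3] [15.3  8.5  0.1]
-0.45 [573.   24.4] [11.   4.3  0.1]
-0.4 [568.   27.6] [5.7 1.7 0. ]
-0.345 [562.2  30.7] [6.4 1.5 0. ]
```

Call:
{"method": "play_rows", "body": {
  "motion": [
    [5,9,0,0,0,0,0],
    [5,9,0,0,0,0,0],
    [6,7,0,0,0,0,0],
    [6,7,0,0,0,0,0],
    [7,6,0,0,0,0,0]
  ]
}}

```text
t: 12.55
tool_pos: [604.0, -4.0, 116.7]
eef_rot: [[-0.962, 0.272, 0.001], [0.272, 0.962, -0.0], [-0.001, -0.0, -1.0]]
contact_force: [-0.3, -0.3, 0.7]
gripper_width: 0.3
finger_force: 0.4
```

Call:
{"method": "play_rows", "body": {
  "motion": [
    [7,5,0,0,0,0,0],
    [7,4,0,0,0,0,0],
    [7,4,0,0,0,0,0],
    [4,2,0,0,0,0,0],
    [0,0,0,0,0,0,0]
  ]
}}

```text
t: 13.18
tool_pos: [583.9, 16.9, 116.2]
eef_rot: [[-0.962, 0.272, -0.0], [0.272, 0.962, 0.0], [0.0, 0.0, -1.0]]
contact_force: [-0.2, 0.2, -0.3]
gripper_width: 0.1
finger_force: 0.0
```

```bash
cat >> h.py <<'E'
def low(show=None,cams=("top","scene")):
    for n in cams:
        p,_=grab_frame(n); Pn=np.array([512.6,-63.]); j=ring(n,p,(493,123))
        for r in((60,90),(115,143)):
            a=arm(n,p,Pn,127,*r,np.arange(-.75,-.2,.004)); t=Pn+150*np.array([-np.sin(a[0]),np.cos(a[0])]); print(n,r,j,np.round(a,3),t.round(1),"dist %.1f"%np.hypot(*(t-j[1:])))
        if show==n: cv2.imwrite("pics/l.png",cv2.resize(p[120:270,260:460,::-1] if n=="scene" else p[150:270,220:380,::-1],None,fx=4,fy=4))
E
python3 - <<'E'
from h import *
print(sense()["t"],sense()["tool_pos"],sense()["contact_force"]); low("scene")
E
```

```text
13.175 [583.86828248  16.93314688 116.24157559] [-0.23597452  0.19205641 -0.34914639]
top (60, 90) [ 26.01 493.4  125.7 ] [-0.558  3.982 69.43 ] [592.   64.2] dist 116.2
top (115, 143) [ 26.01 493.4  125.7 ] [-0.354  6.342 26.803] [564.6  77.7] dist 85.9
scene (60, 90) [ 13.17 494.5  123.5 ] [-0.589  4.323  5.81 ] [596.   61.7] dist 118.8
scene (115, 143) [ 13.17 494.5  123.5 ] [-0.536  3.536  9.401] [589.1  66. ] dist 110.7
```

View pics/l.png

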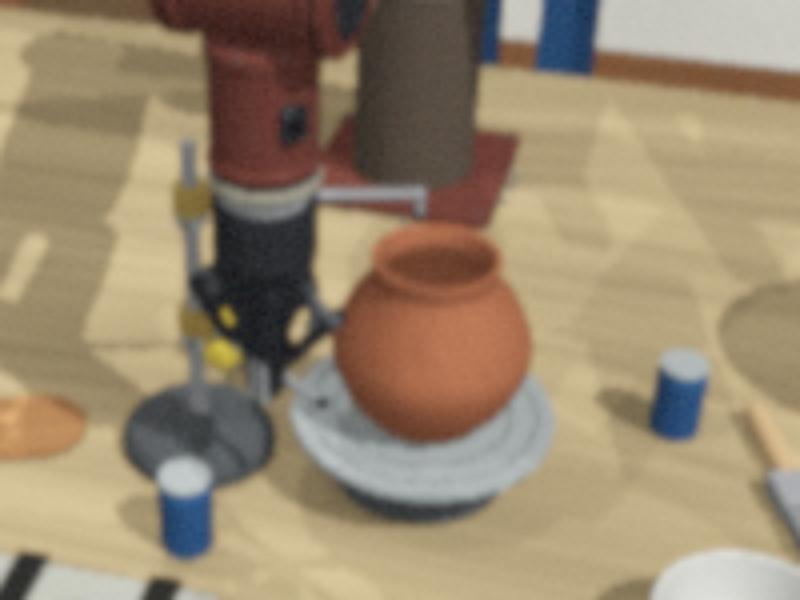

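The scene crop shows the fingertips against the lower rod at (262,385) and the lower ball at (322,402), short of the belly. The upper arm's end at (420,205) is undisturbed. Next I approach the belly carefully.

Call:
{"method": "play_rows", "body": {
  "motion": [
    [5,2,0,0,0,0,0],
    [5,1.5,0,0,0,0,0],
    [5,1.5,0,0,0,0,0],
    [4,1,0,0,0,0,0],
    [0,0,0,0,0,0,0]
  ]
}}

```text
t: 13.9
tool_pos: [567.1, 27.9, 116.3]
eef_rot: [[-0.962, 0.272, -0.0], [0.272, 0.962, 0.0], [0.0, 0.0, -1.0]]
contact_force: [0.1, -0.3, 0.6]
gripper_width: 0.2
finger_force: 0.0
```

```bash
python3 - <<'E'
from h import *
print(sense()["t"],sense()["tool_pos"],sense()["contact_force"]); low("scene")
p,_=grab_frame("top"); np.save("t5.npy",p)
E
```

```text
13.9 [567.14168823  27.91063046 116.27895975] [ 0.12465164 -0.3472207   0.64485408]
top (60, 90) [ 25.93 493.2  125.6 ] [-0.414  3.684 33.153] [573.   74.3] dist 94.9
top (115, 143) [ 25.93 493.2  125.6 ] [-0.321  3.963 30.64 ] [559.9  79.4] dist 81.1
scene (60, 90) [ 14.4 494.6 123.7] [-0.337  3.767 12.682] [562.2  78.6] dist 81.3
scene (115, 143) [ 14.4 494.6 123.7] [-0.388  4.015  6.473] [569.4  75.8] dist 88.8
```

View pics/l.png

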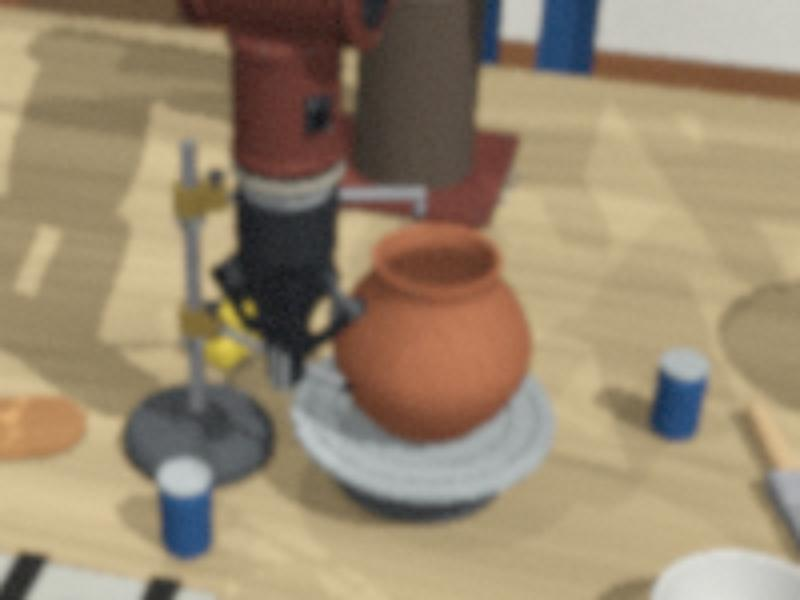

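The lower ball at about (352,388) is now close to the belly's left flank. I'll back off for a clear view and take an exact measurement.

Call:
{"method": "play_rows", "body": {
  "motion": [
    [-15,0,0,0,0,0,0],
    [-45,0,0,0,0,0,0],
    [0,0,-60,0,0,0,0],
    [0,0,-60,0,0,0,0],
    [0,0,-60,0,0,0,0]
  ]
}}

```text
t: 14.68
tool_pos: [625.2, 11.2, 297.5]
eef_rot: [[-0.962, 0.272, -0.001], [0.272, 0.962, 0.0], [0.001, -0.0, -1.0]]
contact_force: [0.5, 0.1, -0.2]
gripper_width: 0.2
finger_force: 0.0
```

Call:
{"method": "play_rows", "body": {
  "motion": [
    [0,-30,-27,0,0,0,0],
    [0,-60,0,0,0,0,0],
    [0,-60,0,0,0,0,0],
    [0,-60,0,0,0,0,0],
    [0,0,0,0,0,0,0]
  ]
}}

```text
t: 15.3
tool_pos: [566.7, -194.9, 323.1]
eef_rot: [[-0.961, 0.278, -0.001], [0.278, 0.961, -0.001], [0.0, -0.001, -1.0]]
contact_force: [0.1, 0.4, 1.2]
gripper_width: -0.1
finger_force: 0.0
```

```bash
cat > m.py <<'E'
from h import *
print(sense()["t"],sense()["tool_pos"]); low("top"); up()
# ball: darkest blob along the arc r=150
for n in("top","scene"):
    p,_=grab_frame(n); I=p.max(2).astype(float); f=np.arange(-.6,-.25,.004)
    v=np.array([np.mean([samp(I,proj(n,[[512.6-r*np.sin(a),-63+r*np.cos(a),128]]))[0] for r in(148,150,152)]) for a in f])
    w=np.clip(np.median(v)-v-.4*(np.median(v)-v.min()),0,None); print(n,"ball phi %.3f"%((w*f).sum()/w.sum()),v.min(),np.median(v))
E
python3 m.py
```

```text
15.3 [ 566.73456121 -194.94203013  323.09778602]
top (60, 90) [ 54.84 493.3  125.4 ] [-0.377  2.895 80.289] [567.8  76.5] dist 89.1
top (115, 143) [ 54.84 493.3  125.4 ] [-0.323  3.907 87.519] [560.3  79.2] dist 81.3
scene (60, 90) [ 15.11 494.6  123.3 ] [-0.415  4.409 41.822] [573.   74.3] dist 92.5
scene (115, 143) [ 15.11 494.6  123.3 ] [-0.421  4.084 13.446] [573.8  73.9] dist 93.4
top [ 54.78 493.3  125.4 ] [ 0.333  4.114 67.272] [455.5 102.4] dist 44.3
scene [ 14.86 494.4  123.3 ] [ 0.339  2.55  15.369] [454.3 102. ] dist 45.4
top ball phi -0.345 76.53842621308779 199.95375676426318
scene ball phi -0.386 74.2750553083435 126.23405738803831
```

```bash
python3 - <<'E'
from h import *
p,_=grab_frame("top"); q,_=grab_frame("scene"); np.save("t6.npy",p); np.save("s6.npy",q)
a=cv2.resize(p[170:220,260:340,::-1],None,fx=7,fy=7,interpolation=cv2.INTER_CUBIC)
b=cv2.resize(q[195:225,305:385,::-1],None,fx=7,fy=7,interpolation=cv2.INTER_CUBIC)
o=np.vstack([a,b]); print(o.shape); cv2.imwrite("pics/z6.png",o)
E
```

```text
(560, 560, 3)
```

View pics/z6.png

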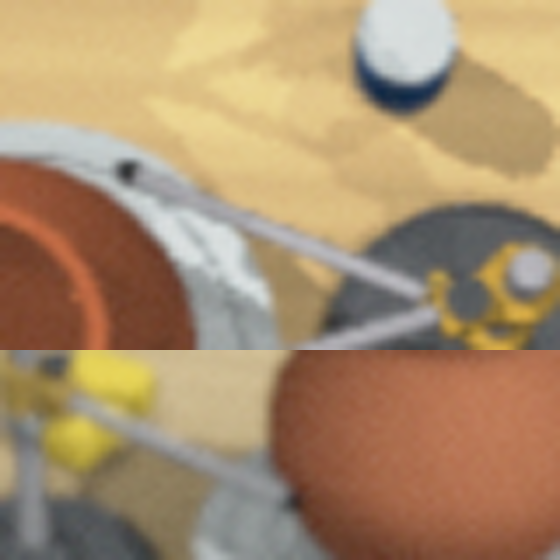

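In the top half of the view the lower ball is at (126,171), with a small gap to the belly. In the scene half it is at (292,497).

```bash
python3 - <<'E'
from h import *
P=np.array([512.6,-63.])
for n,u,v,j in(("top",277.57,194.0,(493.3,125.2)),("scene",346.3,215.6,(494.5,123.))):
    b=hit(n,u,v,127); r=b-P; print(n,b,"r",np.hypot(*r),"phi",np.arctan2(-r[0],r[1]),"dist",np.hypot(*(b-j)))
p=np.load("t6.npy")
for a,b in((330,238),(400,285),(250,222)):
    h=hit("top",260+(a+.5)/7-.5,170+(b+.5)/7-.5,127)-P; print("rod",np.hypot(*h),np.arctan2(-h[0],h[1]))
# belly fit in top: silhouette circle (redness) at tangent height ~ 130
I=(p[...,0].astype(float)-p[...,2]); th=np.linspace(-.6,1.2,60) # arc toward lower arm side (+x/-y)
th=np.radians(np.linspace(-60,80,80))
best=[]
for x in np.arange(485,503,1.):
  for y in np.arange(115,133,1.):
    g=[samp(I,proj("top",np.c_[x+r*np.cos(th),y+r*np.sin(th),0*th+131])).mean() for r in(75,81)]
    best.append((g[0]-g[1],x,y))
best.sort(reverse=True); print(np.mean(best[:6],0))
E
```

```text
top [567.04406006  77.17401794] r 150.37589893511895 phi -0.3704694765119761 dist 88.00387120274047
scene [564.93571236  73.18438384] r 145.89452761981926 phi -0.3668994058050266 dist 86.27157811098269
rod 69.79698956216801 -0.46416197153003275
rod 38.27894075960662 -0.3796391637861023
rod 99.63481657746546 -0.37417862578178207
[ 80.4573825  491.16666667 124.83333333]
```

Call:
{"method": "play_rows", "body": {
  "motion": [
    [0,60,0,0,0,0,0],
    [0,60,0,0,0,0,0],
    [0,60,0,0,0,0,0],
    [0,30,27,0,0,0,0],
    [0,0,60,0,0,0,0]
  ]
}}

```text
t: 16.32
tool_pos: [628.1, 14.8, 239.2]
eef_rot: [[-0.964, 0.267, 0.008], [0.267, 0.964, -0.0], [-0.008, 0.002, -1.0]]
contact_force: [-0.3, -0.6, -0.4]
gripper_width: -0.0
finger_force: 0.0
```

Call:
{"method": "play_rows", "body": {
  "motion": [
    [0,0,60,0,0,0,0],
    [0,0,60,0,0,0,0],
    [40,0,0,0,0,0,0],
    [0,0,0,0,0,0,0],
    [0,0,0,0,0,0,0]
  ]
}}

```text
t: 16.95
tool_pos: [588.2, 22.5, 117.7]
eef_rot: [[-0.962, 0.271, 0.003], [0.271, 0.962, -0.0], [-0.003, 0.0, -1.0]]
contact_force: [0.9, -0.6, -0.2]
gripper_width: -0.5
finger_force: 0.0
```

```bash
python3 - <<'E'
from h import *
print(sense()["tool_pos"],go(563.7,28.9,116.3))
E
```

```text
[588.1836802   22.54659377 117.73044958] [25.3 -0.5  1.4]
```

Call:
{"method": "play_rows", "body": {
  "motion": [
    [12,-0.5,0,0,0,0,0],
    [7,0,0,0,0,0,0],
    [2.5,0,0,0,0,0,0],
    [2,0,0,0,0,0,0],
    [1.5,0,0,0,0,0,0]
  ]
}}

```text
t: 17.58
tool_pos: [562.8, 28.4, 116.6]
eef_rot: [[-0.962, 0.272, 0.001], [0.272, 0.962, -0.0], [-0.001, 0.0, -1.0]]
contact_force: [1.4, 0.7, 0.1]
gripper_width: -0.1
finger_force: 0.3
```

Call:
{"method": "play_rows", "body": {
  "motion": [
    [0,0,0,0,0,0,0],
    [0,0,0,0,0,0,0]
  ]
}}

```text
t: 17.82
tool_pos: [562.6, 28.4, 116.2]
eef_rot: [[-0.962, 0.272, -0.0], [0.272, 0.962, -0.0], [0.0, -0.0, -1.0]]
contact_force: [-0.1, -0.5, -0.5]
gripper_width: 0.1
finger_force: 0.2
```

Call:
{"method": "play_rows", "body": {
  "motion": [
    [-15,0,0,0,0,0,0],
    [-45,0,0,0,0,0,0],
    [0,0,-60,0,0,0,0],
    [0,0,-60,0,0,0,0],
    [0,0,-60,0,0,0,0]
  ]
}}

```text
t: 18.45
tool_pos: [620.1, 12.0, 297.2]
eef_rot: [[-0.962, 0.272, -0.002], [0.272, 0.962, 0.0], [0.002, -0.0, -1.0]]
contact_force: [0.7, -0.0, -0.3]
gripper_width: 0.1
finger_force: 0.0
```

Call:
{"method": "play_rows", "body": {
  "motion": [
    [0,-30,-27,0,0,0,0],
    [0,-60,0,0,0,0,0],
    [0,-60,0,0,0,0,0],
    [0,-60,0,0,0,0,0],
    [0,0,0,0,0,0,0]
  ]
}}

```text
t: 19.08
tool_pos: [561.6, -194.0, 322.9]
eef_rot: [[-0.961, 0.278, -0.001], [0.278, 0.961, -0.001], [0.001, -0.001, -1.0]]
contact_force: [0.6, -0.4, -0.1]
gripper_width: 0.1
finger_force: 0.0
```

```bash
cat > m2.py <<'E'
from h import *
print(sense()["t"]); up()
def dark(p,c,h=5):
    I=p[c[1]-h:c[1]+h+1,c[0]-h:c[0]+h+1].max(2).astype(float); w=np.clip(I.min()+30-I,0,None); y,x=np.mgrid[-h:h+1,-h:h+1]
    return c[0]+(w*x).sum()/w.sum(), c[1]+(w*y).sum()/w.sum(), I.min()
P=np.array([512.6,-63.])
new=[grab_frame(n)[0] for n in("top","scene")]
for n,c,f,q,j in(("top",(277,194),"t6.npy",new[0],(493.3,125.2)),("scene",(346,216),"s6.npy",new[1],(494.5,123.))):
    for p in(np.load(f),q):
        u,v,m=dark(p,c); b=hit(n,u,v,127); r=b-P; print(n,round(u,2),round(v,2),m,b.round(1),"r %.1f phi %.3f dist %.1f"%(np.hypot(*r),np.arctan2(-r[0],r[1]),np.hypot(*(b-j))))
E
python3 m2.py
```

```text
19.075
top [ 54.45 493.3  125.4 ] [ 0.333  4.067 67.534] [455.5 102.4] dist 44.3
scene [ 15.15 494.4  123.3 ] [ 0.34   2.764 14.78 ] [454.3 102. ] dist 45.4
top 277.71 194.0 58.0 [567.1  76.8] r 150.0 phi -0.371 dist 88.2
top 276.68 195.97 60.0 [561.7  79.3] r 150.5 phi -0.332 dist 82.4
scene 346.73 216.33 65.0 [568.1  75.4] r 149.1 phi -0.381 dist 87.7
scene 347.7 215.87 69.0 [565.   77.6] r 150.0 phi -0.357 dist 83.9
```

```bash
python3 -c "
from bench import close_job
print(close_job())"
```

```text
the job is handed in; nothing more can be done
None
```

I set both arms and handed the job in, but it returned no verdict. By camera, the upper ball is 44–45 mm from the jar's axis (allowed 39.5–53.5) and the lower ball about 82–84 mm (contact at 83), and the jar did not measurably shift.

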